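# Open the clay-tool chest and hold its lid up

## Task

Hold the wooden tool chest open so that a colleague can reach in. Nobody can see whether its latch is caught, so first give the lid a light tug upward by its bar handle, before touching the knob: if it lifts it is free; if it pulls back after a few millimetres, ease off at once without wrenching the latch, and turn the round knob counter-clockwise (seen from above) about a quarter turn to release it. Then lift the lid by the handle to well past 45 degrees and finish while still holding it there, without letting the lid drop on the way and without disturbing the jars and the cup beside the chest.

Things in the scene. Friction and masses are not known exactly. Their poses are not given: they have to be found in the camera images.
- chest: Wooden box with a hinged plywood lid, fixed to the table. Box 200 (its x) x 260 (its y) x 110 mm high; the lid adds 12 mm. Origin: centre of its underside; x points from the front edge to the hinge edge, y along the hinge (left), z up.
- lid (a joint): Lid angle in rad: 0 shut, grows as the front edge rises, stop at 1.35. Plain hinge: the lid (about 0.35 kg, 2 N at the handle) falls shut when let go. Latch caught: it rises freely only about 0.02 rad (3 mm at the handle), then pulls on the latch, which springs by 1 mm for every 4 N (about 0.06 rad at 30 N). Latch free: it just lifts.
- hinge (a point): Point on the lid's hinge axis, at the middle of the chest's far upper edge, 110 mm above the table and 100 mm from the chest's origin along the chest's x. The axis is along the chest's y.
- lid_handle (a point): Middle of the steel bar handle on the lid: round, 10 mm thick, 90 mm long along chest y, a post at each end, axis 38 mm above the lid's face. Lid shut: 175 mm in front of the hinge axis (chest -x), 60 mm right of its middle (chest -y), 49.5 mm above it. Moves and turns with the lid. Pinch it from above; it may turn between the fingers as the lid rises.
- lid_knob (a point): On the axis of the latch's round black knob, at half height: 40 mm across, sides 3 to 32 mm above the lid's face, axis square to the lid. Lid shut: 155 mm in front of the hinge axis (chest -x), 70 mm left of its middle (chest +y), 31 mm above it. This point is fixed to the lid: it does not show how far the knob is turned. Turning takes 0.06 N m; it stays where left.
- jar: Loose white glaze jar, 64 mm across, 87 mm high, left of the chest. Origin: centre of its underside. A bystander.
- cup: Loose teal water cup, 80 mm across, 94 mm high, right of the chest. Origin: centre of its underside. A bystander.
- tub: Loose small glaze jar, 52 mm across, 82 mm high, behind the chest. Origin: centre of its underside. A bystander.
- latch (a point): Inside the chest's front wall, out of sight: the sprung steel keeper under which the tongue below the knob catches, or not (unknown at the start). From any caught state turning the knob 0.9 rad counter-clockwise from above frees the lid; there is room for 1.6 rad. The caught latch must not be pulled with more than 30 N.

How it is judged:
By the outcome, as a careful person would: the job done as asked, in the order asked, and still so for the second after the job is handed in, while the arm keeps its last pose, push and grip.
It also fails if it takes over 64 s, if anything falls off the work surface, if the arm or the gripper's body presses on something with over 40 N, if the wrist force passes 120 N, or if a joint passes its speed limit or range.

## Robot

A 6-joint arm with a two-finger parallel gripper is mounted at the origin on the work surface; the furniture and walls round the work are solid. World frame = base frame: x ahead of the robot, y to its left, z up, the work surface at z = 0. Lengths are in m, angles in rad, forces in N, time in s.
With the tool pointing down it reaches from about 0.35 to 0.875 m from the base axis. Payload 4.2 kg.
Tool frame: the origin (TCP) lies at the very end of the fingers, on their centre line; the grasp point (between the pads) lies 19 mm behind it; z points along the fingers, y is the line along which they close (so a half turn about z gives the same grasp; the last joint's range is limited). The gripper opens to 85 mm and grips with 20 to 120 N. Pads are 22 mm wide; open, the fingers measure 114 mm over their backs; the gripper's body (76 mm by 85 mm) begins 54 mm behind the grasp point. The pads swing forward as they close: fully open they stand 13 mm farther back than shut.
Start: joints at [1.433, 0.385, 0.008, 0, -1.194, -0.259], TCP at [0.242, 0.576, 0.231] pointing down, gripper open.
Joint ranges: [-3.14, 3.14], [-1.21, 2.06], [-1.07, 1.41], [-3.16, 2.05], [-2.99, -0.16], [-3.1, 3.1]. Speed limits (rad/s): [2.79, 2.79, 3.14, 3.14, 3.14, 3.14].

## Interface

Orientations are given as a unit quaternion [w, x, y, z].
In Python, from rig import robot gives the robot as it stands.
- The arm moves only by the tool jog_arm, never from a script. Its argument "deltas" is a list of rows, each a list of 7 numbers: the shift along the tool's x, y, z in units of 1 m (1.0 is 1 m), then the turn, a rotation vector about the tool's x, y, z in units of 2 rad (1.0 is 2 rad), then the closure, from 0 (fully open) to 1 (shut). In form: [[dx, dy, dz, rx, ry, rz, jaw], ...]. A call has 1 to 10 rows; each row is the pose to reach, as a shift and turn from the pose commanded when the call began, along the tool's axes at that moment; what a row does not reach only later rows make up. A row lasts 1/10 s, in which the tool goes at most 50 mm and 8.59 degrees, less where a joint would pass 70% of its speed; a pose out of reach is approached as far as the arm can. A call with a number of a shift or a turn outside -1 to 1 is refused whole. A call with a gripper value outside its range is refused whole. The fingers move at their own pace and stop on an object; the grip force is fixed at half the most. Time passes only in rows, so rows that repeat a pose let the fingers close. It gives the time, the measured TCP pose, the force, the opening and the grip force at its end, in the units of the state.
- robot.get_obs(): the state, without advancing time (a new reading comes with each control period).
- robot.snapshot(name): name is "scene" or "top" or "wrist"; returns the picture (480x640x3 uint8, red, green, blue); there is no depth.
- robot.camera_model(name): a dict with "fovy" (degrees; the focal length in pixels is half the picture's height over the tangent of half this angle, whatever the lens; pixels are square), "cx", "cy" (the principal point, pixels), "camera_from_world" (4x4, takes a point from world to camera coordinates). Camera axes: x right, y down, z forward; pixel columns grow to the right and rows downward; lengths in m; the calibration is good to about 2 mm. A picture is of the moment at which its call begins: read the wrist's pose just before it. camera_model takes no time and is no camera call; for the wrist camera it gives the pose at the moment of the call.
- robot.hand_in(): hands the job in; it is judged then, once.
The state is a dict: "t": time; "joints": joint angles; "qvel": joint speeds; "joint_efforts": joint torques, N m; "tool_pos": TCP position; "tcp_rot": TCP orientation; "ft_force": force on the tool from outside, world axes, zero at the start; "moment": the same for the moment, N m; "finger_gap": opening from 0.0 (shut) to 1.0 (fully open); "grip_force": force on a finger pad.
Only numpy, scipy, OpenCV 4.12 (cv2) and the standard library are available. Lean on these libraries where they do the work, as an engineer would, in place of code of your own. Each camera call takes 0.05 s, during which the arm holds its last target. There are 200 camera calls.

## Working session

There is one attempt and no reset: what is moved stays moved. The work goes in short steps, Python scripts to look and compute and a tool call to move; the robot and the scene stay as the last step left them, time stands still between calls to the robot, and variables do not carry over. Pictures are saved under pics/ and viewed, at most 10 in all, crops included, and the job is handed in when it is done.

Besides the shell and the picture viewer there is one more tool, called after "Call:" as name([rows], argument=value, ...), one row to a line, values as JSON. jog_arm: Moves the arm, as the interface text tells. Its arguments: {"type":"object","properties":{"deltas":{"type":"array","items":{"type":"array","items":{"type":"number"}}}},"required":["deltas"]}

```bash
mkdir -p pics; ls; python3 - <<'E'
from rig import robot
import cv2
o=robot.get_obs();print(o)
for n in("scene","top"):
    cv2.imwrite(f"pics/{n}0.png",robot.snapshot(n)[:,:,::-1]);m=robot.camera_model(n);print(n,m)
E
```

```text
pics
{'t': 0.0, 'joints': array([ 1.43260723e+00,  3.85540917e-01,  6.62677406e-03, -5.04417171e-04,
       -1.19399130e+00, -2.58612650e-01]), 'qvel': array([-0.00058925,  0.00021413, -0.00340781, -0.00079538, -0.00114464,
        0.00097402]), 'joint_efforts': array([-9.46954460e-04, -3.92288840e+01,  1.88403922e+01,  4.18649286e+00,
       -4.63301971e-03,  1.03801221e-05]), 'tool_pos': array([0.2412922 , 0.57591143, 0.23023059]), 'tcp_rot': array([ 1.06675448e-03,  9.80364106e-01, -1.97192931e-01, -1.70533547e-04]), 'ft_force': array([-1.08573493,  0.29255107,  0.8604651 ]), 'moment': array([ 0.01757107,  0.02993718, -0.01545497]), 'grip_force': 0.0, 'finger_gap': 0.9991991733661113}
scene {'fovy': 46.47401933947258, 'cx': 311.27999328468525, 'cy': 232.6407092468042, 'camera_from_world': array([[ 0.89818332, -0.43936785, -0.01492032, -0.53774917],
       [-0.3327075 , -0.65717417, -0.67633411,  0.31534646],
       [ 0.28735421,  0.61243612, -0.73644386,  1.3294954 ],
       [ 0.        ,  0.        ,  0.        ,  1.        ]])}
top {'fovy': 44.920412244095644, 'cx': 316.1833360119166, 'cy': 236.99895906113753, 'camera_from_world': array([[-2.63606631e-02, -9.99652299e-01, -6.29480841e-04,
         5.13558978e-02],
       [-9.89948583e-01,  2.61922942e-02, -1.38981176e-01,
         6.50879919e-01],
       [ 1.38949340e-01, -3.04048230e-03, -9.90294823e-01,
         1.37706765e+00],
       [ 0.00000000e+00,  0.00000000e+00,  0.00000000e+00,
         1.00000000e+00]])}
```

View pics/scene0.png

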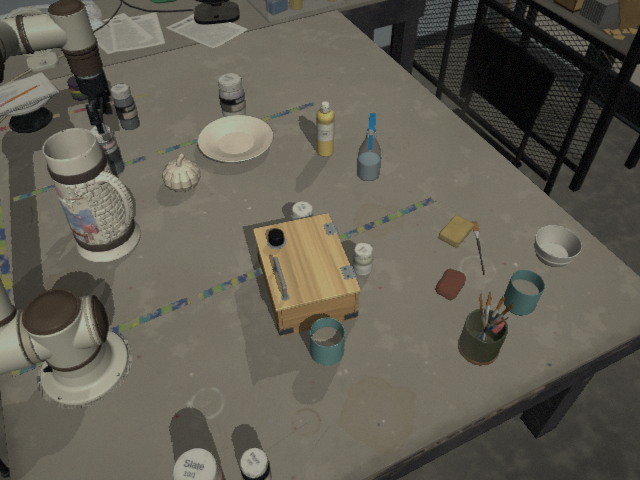

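View pics/top0.png

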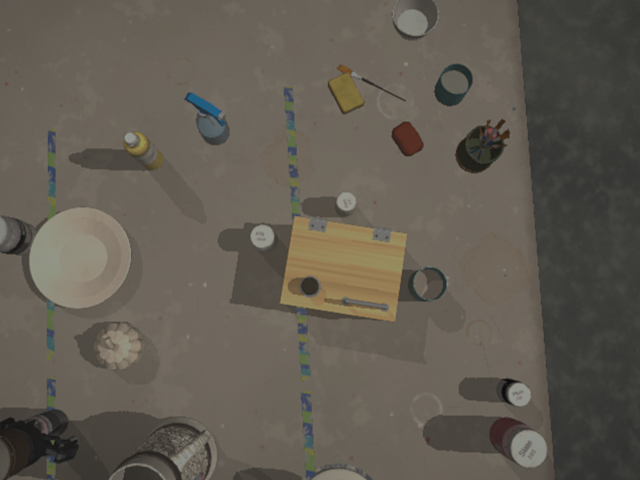

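The top view shows the lid with corners near (295,216), (406,233), (395,320) and (281,305). The handle runs (340,301)–(390,307), the knob is at (310,287), and the jar, cup and tub are at (262,236), (430,283) and (346,203).

```bash
cat >h.py <<'E'
import numpy as np,cv2
from rig import robot
from scipy.spatial.transform import Rotation as R
def cast(m,uv,z):
    f=240/np.tan(np.radians(m['fovy'])/2);T=m['camera_from_world'];uv=np.atleast_2d(uv).astype(float)
    d=np.c_[(uv[:,0]-m['cx'])/f,(uv[:,1]-m['cy'])/f,np.ones(len(uv))]@T[:3,:3]
    c=-T[:3,:3].T@T[:3,3];return c+d*((z-c[2])/d[:,2])[:,None]
def proj(m,P):
    f=240/np.tan(np.radians(m['fovy'])/2);T=m['camera_from_world'];p=np.atleast_2d(P)@T[:3,:3].T+T[:3,3]
    return p[:,:2]/p[:,2:]*f+[m['cx'],m['cy']]
def big(mask):
    return max(cv2.findContours(mask,cv2.RETR_EXTERNAL,cv2.CHAIN_APPROX_NONE)[0],key=cv2.contourArea)
def rot(o):
    q=o['tcp_rot'];return R.from_quat([q[1],q[2],q[3],q[0]])
E
python3 - <<'E'
from h import *
vis=[]
for n,win in(("top",(270,205,150,125)),("scene",(245,205,125,135))):
    im=cv2.imread(f"pics/{n}0.png");m=robot.camera_model(n)
    hsv=cv2.cvtColor(im,cv2.COLOR_BGR2HSV);x,y,w,h=win
    k=cv2.inRange(hsv,(10,70,95 if n=="top" else 90),(30,255,255));z=np.zeros_like(k);z[y:y+h,x:x+w]=k[y:y+h,x:x+w]
    z=cv2.morphologyEx(z,cv2.MORPH_CLOSE,np.ones((5,5)))
    c=cv2.convexHull(big(z))[:,0]
    if n=="top":
        W=cast(m,c,0.122)[:,:2];r=cv2.minAreaRect(W.astype(np.float32)*1000);print(n,r,cv2.boxPoints(r).round(1).tolist())
        for nm,uv,zz in(("knob",(310,286),.154),("h1",(343,301),.165),("h2",(388,307),.165)):print(nm,cast(m,[uv],zz)[0].round(4))
        for nm,uv,zz in(("jar",(262,236),.087),("cup",(430,283),.094),("tub",(346,202),.082)):print(nm,cast(m,[uv],zz)[0].round(4))
    cv2.polylines(im,[c],True,(255,0,0),1)
    vis.append(cv2.resize(im[y-10:y+h+10,x-20:x+w+20],(400,400)))
cv2.imwrite("pics/v1.png",np.hstack(vis))
E
```

```text
top ((568.2576293945312, -26.44598388671875), (266.9715576171875, 207.23690795898438), 79.44523620605469) [[441.8999938964844, -138.6999969482422], [645.7000122070312, -176.6999969482422], [694.5999755859375, 85.80000305175781], [490.79998779296875, 123.80000305175781]]
knob [0.5266 0.0512 0.154 ]
h1 [ 0.491  -0.0209  0.165 ]
h2 [ 0.4752 -0.1197  0.165 ]
jar [0.652  0.1631 0.087 ]
cup [ 0.5295 -0.229   0.094 ]
tub [ 0.73   -0.0397  0.082 ]
```

View pics/v1.png

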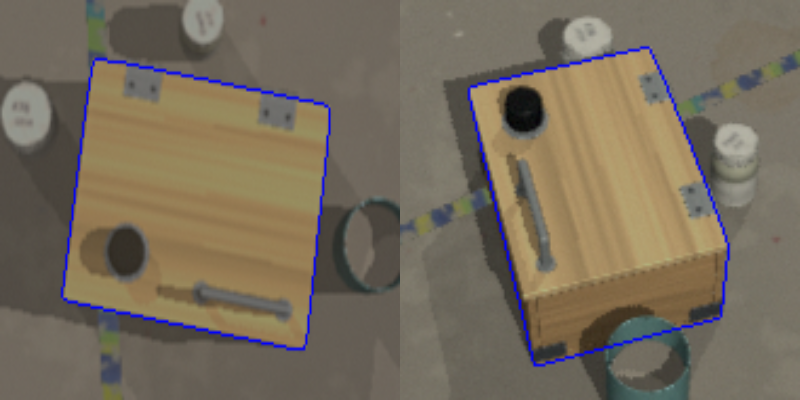

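```bash
python3 - <<'E'
from h import *
s=robot.camera_model("scene");t=robot.camera_model("top")
b=cast(s,[(70,248),(138,240),(105,262)],0);print("base",b.round(3))
for h in(.15,.2,.25,.3,.35):print(h,cast(s,[(75,145),(43,150),(105,145)],h).round(3).tolist(),cast(t,[(150,472)],h).round(3))
E
```

```text
base [[0.033 0.397 0.   ]
 [0.213 0.34  0.   ]
 [0.111 0.3   0.   ]]
0.15 [[0.139, 0.65, 0.15], [0.05, 0.67, 0.15], [0.219, 0.609, 0.15]] [[0.137 0.405 0.15 ]]
0.2 [[0.143, 0.578, 0.2], [0.058, 0.597, 0.2], [0.219, 0.539, 0.2]] [[0.15  0.391 0.2  ]]
0.25 [[0.146, 0.506, 0.25], [0.065, 0.523, 0.25], [0.218, 0.469, 0.25]] [[0.162 0.376 0.25 ]]
0.3 [[0.149, 0.434, 0.3], [0.073, 0.45, 0.3], [0.217, 0.399, 0.3]] [[0.174 0.362 0.3  ]]
0.35 [[0.152, 0.362, 0.35], [0.081, 0.377, 0.35], [0.217, 0.329, 0.35]] [[0.186 0.348 0.35 ]]
```

Call:
jog_arm([
  [0, 0, -0.05, 0, 0, 0, 0],
  [0, 0, -0.1, 0, 0, 0, 0],
  [0, 0, -0.15, 0, 0, 0, 0],
  [0, 0, -0.15, 0, 0, 0, 0],
])

```text
t: 0.5
tool_pos: [0.2428, 0.5783, 0.3901]
tcp_rot: [-0.008, 0.98, -0.197, 0.001]
ft_force: [0.7, -0.8, 0.1]
finger_gap: 0.998
grip_force: 0.0
```

The stein (about (0.16, 0.36)) is roughly 0.34 m tall, so I'll swing around it at a larger radius and above its rim.

Call:
jog_arm([
  [0.043, 0.013, 0, 0, 0, 0.035, 0],
  [0.086, 0.026, 0, 0, 0, 0.07, 0],
  [0.129, 0.039, 0, 0, 0, 0.105, 0],
  [0.172, 0.052, 0, 0, 0, 0.14, 0],
  [0.215, 0.065, 0, 0, 0, 0.175, 0],
  [0.258, 0.078, 0, 0, 0, 0.21, 0],
  [0.301, 0.09, 0, 0, 0, 0.245, 0],
  [0.344, 0.103, 0, 0, 0, 0.28, 0],
  [0.344, 0.103, 0, 0, 0, 0.28, 0],
])

```text
t: 1.4
tool_pos: [0.522, 0.345, 0.3798]
tcp_rot: [0.001, 0.886, -0.464, -0.0]
ft_force: [-0.7, 0.0, 0.2]
finger_gap: 1.004
grip_force: 0.0
```

```bash
cat >go.py <<'E'
from h import *
import sys
# usage: go.py x y z yawdeg(of tool y axis): prints tool-frame delta to a tool-down pose
def delta(p,yaw):
    o=robot.get_obs();r=rot(o);c,s=np.cos(yaw),np.sin(yaw)
    y=np.array([c,s,0]);z=np.array([0,0,-1.]);T=R.from_matrix(np.c_[np.cross(y,z),y,z])
    return r.inv().apply(np.array(p)-o['tool_pos']).round(4),((r.inv()*T).as_rotvec()/2).round(4),o
if __name__=="__main__":
    a=list(map(float,sys.argv[1:]));d,w,o=delta(a[:3],np.radians(a[3]));print(d,w,o['t'],o['tool_pos'].round(4),o['joints'].round(2),o['ft_force'].round(2))
E
python3 go.py .484 -.072 .30 169.6
```

```text
[0.3208 0.2688 0.0807] [ 0.0009 -0.0009  0.3941] 1.4 [0.522  0.345  0.3798] [ 0.84  0.33  0.29  0.   -1.53 -0.24] [-0.72  0.02  0.22]
```

Call:
jog_arm([
  [0.032, 0.027, 0.008, 0, 0, 0.04, 0],
  [0.064, 0.054, 0.016, 0, 0, 0.08, 0],
  [0.096, 0.081, 0.024, 0, 0, 0.12, 0],
  [0.128, 0.108, 0.032, 0, 0, 0.16, 0],
  [0.16, 0.134, 0.04, 0, 0, 0.2, 0],
  [0.192, 0.161, 0.048, 0, 0, 0.24, 0],
  [0.224, 0.188, 0.056, 0, 0, 0.28, 0],
  [0.257, 0.215, 0.064, 0, 0, 0.32, 0],
  [0.289, 0.242, 0.072, 0, 0, 0.36, 0],
  [0.321, 0.269, 0.08, 0, 0, 0.394, 0],
])

```text
t: 2.4
tool_pos: [0.4832, -0.07, 0.3007]
tcp_rot: [0.0, -0.642, 0.766, 0.0]
ft_force: [0.2, -0.2, -0.2]
finger_gap: 1.006
grip_force: 0.0
```

Call:
jog_arm([
  [0, 0, 0, 0, 0, 0, 0],
  [0, 0, 0, 0, 0, 0, 0],
  [0, 0, 0, 0, 0, 0, 0],
])

```text
t: 2.7
tool_pos: [0.4842, -0.0681, 0.3013]
tcp_rot: [0.0, -0.643, 0.765, 0.0]
ft_force: [-0.4, 0.0, -0.0]
finger_gap: 0.999
grip_force: 0.0
```

```bash
python3 go.py .484 -.072 .30 169.6; python3 - <<'E'
from h import *
m=robot.camera_model("wrist");im=robot.snapshot("wrist")[:,:,::-1].copy()
cv2.imwrite("pics/w1raw.png",im);np.save("w1.npy",m,allow_pickle=True)
c=np.array([.5683,-.0264]);a=np.radians(-10.4);ex=np.array([np.cos(a),np.sin(a)]);ey=np.array([-ex[1],ex[0]])
P=lambda x,y,z:np.r_[c+x*ex+y*ey,z]
for p in(P(-.075,-.015,.1595),P(-.075,-.105,.1595),P(-.055,.07,.154),P(-.1,-.13,.122),P(-.1,.13,.122),P(.1,.13,.122),P(.1,-.13,.122)):
    u=proj(m,p)[0];print(u.round(0));cv2.circle(im,tuple(int(v) for v in u),3,(0,0,255),-1)
cv2.imwrite("pics/w1.png",im)
E
```

```text
[ 0.0038 -0.0005  0.0013] [-0.0001  0.0001  0.0044] 2.7 [ 0.4842 -0.0681  0.3013] [ 0.19  0.1  -0.19 -0.   -1.27 -0.37] [-0.4   0.04 -0.02]
[322. 277.]
[323. 172.]
[300. 358.]
[352. 140.]
[344. 390.]
[160. 389.]
[126. 138.]
```

View pics/w1.png

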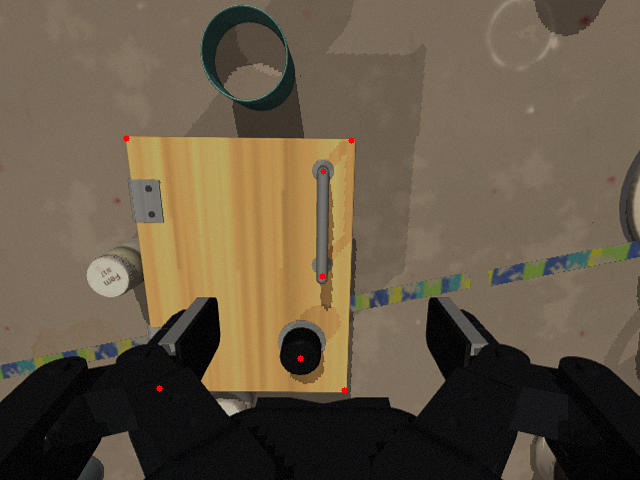

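The wrist view confirms the pose: projected handle ends (322,277) and (323,172) fall on the bar, the lid corners match, and the knob is at (300,352). Next I go down onto the handle.

Call:
jog_arm([
  [0.004, -0.001, 0.03, 0, 0, 0.004, 0.4],
  [0.004, -0.001, 0.06, 0, 0, 0.004, 0.4],
  [0.004, -0.001, 0.09, 0, 0, 0.004, 0.4],
  [0.004, -0.001, 0.115, 0, 0, 0.004, 0.4],
  [0.004, -0.001, 0.135, 0, 0, 0.004, 0.4],
  [0.004, -0.001, 0.15, 0, 0, 0.004, 0.4],
  [0.004, -0.001, 0.161, 0, 0, 0.004, 0.4],
  [0.004, -0.001, 0.161, 0, 0, 0.004, 0.4],
  [0.004, -0.001, 0.161, 0, 0, 0.004, 0.4],
])

```text
t: 3.65
tool_pos: [0.485, -0.0724, 0.1408]
tcp_rot: [0.0, -0.64, 0.768, -0.0]
ft_force: [-0.8, -0.7, 0.6]
finger_gap: 0.597
grip_force: 0.0
```

```bash
python3 go.py .4836 -.0717 .1405 169.6; python3 -c "
from h import *
cv2.imwrite('pics/w2.png',robot.snapshot('wrist')[:,:,::-1])"
```

```text
[-0.0005  0.0015  0.0003] [-0.0005  0.      0.0004] 3.65 [ 0.485  -0.0724  0.1408] [ 0.18  0.25 -0.45  0.   -0.88 -0.36] [-0.78 -0.74  0.57]
```

View pics/w2.png

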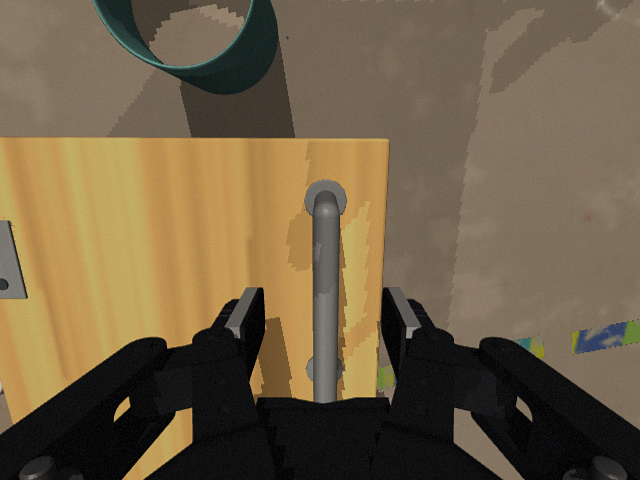

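The bar (x≈326) sits centred between the fingers (262 to 384), so I close on it.

Call:
jog_arm([
  [0, 0, 0, 0, 0, 0, 1],
  [0, 0, 0, 0, 0, 0, 1],
  [0, 0, 0, 0, 0, 0, 1],
  [0, 0, 0, 0, 0, 0, 1],
  [0, 0, 0, 0, 0, 0, 1],
  [0, 0, 0, 0, 0, 0, 1],
  [0, 0, 0, 0, 0, 0, 1],
  [0, 0, 0, 0, 0, 0, 1],
])

```text
t: 4.5
tool_pos: [0.484, -0.0729, 0.1409]
tcp_rot: [-0.0, -0.64, 0.768, 0.0]
ft_force: [-3.7, 2.2, 5.0]
finger_gap: 0.094
grip_force: 58.5
```

```bash
python3 go.py .4836 -.0717 .1405 169.6
```

```text
[-0.0011  0.0006  0.0004] [ 0.0002  0.     -0.0003] 4.5 [ 0.484  -0.0729  0.1409] [ 0.18  0.25 -0.45 -0.   -0.88 -0.36] [-3.67  2.2   4.97]
```

Call:
jog_arm([
  [0, 0, -0.001, 0, 0, 0, 1],
  [0, 0, -0.002, 0, 0, 0, 1],
  [0, 0, -0.002, 0, 0, 0, 1],
  [0, 0, -0.003, 0, 0, 0, 1],
  [0, 0, -0.003, 0, 0, 0, 1],
])

```text
t: 5.0
tool_pos: [0.4845, -0.073, 0.1432]
tcp_rot: [0.0, -0.64, 0.768, -0.0]
ft_force: [1.3, 0.1, -4.5]
finger_gap: 0.09
grip_force: 58.4
```

Call:
jog_arm([
  [0, 0, -0.001, 0, 0, 0, 1],
  [0, 0, -0.001, 0, 0, 0, 1],
  [0, 0, -0.001, 0, 0, 0, 1],
])

```text
t: 5.3
tool_pos: [0.4848, -0.073, 0.1442]
tcp_rot: [0.0, -0.64, 0.768, -0.0]
ft_force: [3.0, -1.9, -6.9]
finger_gap: 0.096
grip_force: 58.4
```

Call:
jog_arm([
  [0, 0, -0.001, 0, 0, 0, 1],
  [0, 0, -0.001, 0, 0, 0, 1],
  [0, 0, -0.001, 0, 0, 0, 1],
])

```text
t: 5.6
tool_pos: [0.485, -0.0731, 0.1449]
tcp_rot: [0.001, -0.64, 0.768, -0.0]
ft_force: [5.2, -2.8, -8.9]
finger_gap: 0.088
grip_force: 58.3
```

Call:
jog_arm([
  [0, 0, -0.001, 0, 0, 0, 1],
  [0, 0, -0.001, 0, 0, 0, 1],
  [0, 0, -0.001, 0, 0, 0, 1],
])

```text
t: 5.9
tool_pos: [0.4852, -0.0731, 0.1455]
tcp_rot: [0.001, -0.64, 0.769, -0.0]
ft_force: [7.1, -2.5, -11.7]
finger_gap: 0.09
grip_force: 58.3
```

Call:
jog_arm([
  [0, 0, -0.001, 0, 0, 0, 1],
  [0, 0, -0.001, 0, 0, 0, 1],
  [0, 0, -0.001, 0, 0, 0, 1],
])

```text
t: 6.2
tool_pos: [0.4853, -0.0731, 0.1461]
tcp_rot: [0.001, -0.64, 0.769, -0.001]
ft_force: [8.4, -3.5, -15.2]
finger_gap: 0.098
grip_force: 58.2
```

It rises a few millimetres and then pulls back at a steadily growing force (−15 N), so the latch is caught. I ease off right away.

Call:
jog_arm([
  [0, 0, 0.003, 0, 0, 0, 1],
  [0, 0, 0.006, 0, 0, 0, 1],
  [0, 0, 0.0065, 0, 0, 0, 1],
  [0, 0, 0.0065, 0, 0, 0, 1],
])

```text
t: 6.6
tool_pos: [0.4839, -0.0729, 0.141]
tcp_rot: [-0.0, -0.64, 0.768, 0.0]
ft_force: [1.3, 0.5, -2.1]
finger_gap: 0.091
grip_force: 59.5
```

Call:
jog_arm([
  [0, 0, 0, 0, 0, 0, 0.5],
  [0, 0, 0, 0, 0, 0, 0.4],
  [0, 0, 0, 0, 0, 0, 0.4],
  [0, 0, 0, 0, 0, 0, 0.4],
  [0, 0, 0, 0, 0, 0, 0.4],
  [0, 0, -0.03, 0, 0, 0, 0.2],
  [0, 0, -0.06, 0, 0, 0, 0.2],
  [0, 0, -0.09, 0, 0, 0, 0.2],
  [0, 0, -0.09, 0, 0, 0, 0.2],
  [0, 0, -0.09, 0, 0, 0, 0.2],
])

```text
t: 7.6
tool_pos: [0.4844, -0.0728, 0.2313]
tcp_rot: [0.001, -0.64, 0.769, -0.0]
ft_force: [-0.6, 0.3, 0.3]
finger_gap: 0.799
grip_force: 0.0
```

```bash
python3 go.py .5268 .052 .23 120;python3 go.py .5268 .052 .23 135
```

```text
[-0.1305 -0.0191  0.0014] [-4.000e-04  7.000e-04  4.325e-01] 7.6 [ 0.4844 -0.0728  0.2313] [ 0.18  0.15 -0.31 -0.   -1.1  -0.36] [-0.56  0.34  0.32]
[-0.1305 -0.0191  0.0014] [-0.0004  0.0006  0.3016] 7.6 [ 0.4844 -0.0728  0.2313] [ 0.18  0.15 -0.31 -0.   -1.1  -0.36] [-0.56  0.34  0.32]
```

Call:
jog_arm([
  [-0.022, -0.003, 0, 0, 0, 0.065, 0],
  [-0.044, -0.006, 0, 0, 0, 0.13, 0],
  [-0.066, -0.01, 0, 0, 0, 0.195, 0],
  [-0.088, -0.013, 0, 0, 0, 0.26, 0],
  [-0.11, -0.016, 0, 0, 0, 0.325, 0],
  [-0.1305, -0.019, 0, 0, 0, 0.39, 0],
  [-0.1305, -0.019, 0, 0, 0, 0.39, 0],
  [-0.1305, -0.019, 0, 0, 0, 0.39, 0],
  [-0.1305, -0.019, 0, 0, 0, 0.39, 0],
])

```text
t: 8.5
tool_pos: [0.526, 0.0512, 0.23]
tcp_rot: [-0.001, -0.3, 0.954, -0.0]
ft_force: [-0.0, -1.4, -0.8]
finger_gap: 1.003
grip_force: 0.0
```

```bash
python3 go.py .5268 .052 .125 125; python3 -c "
from h import *
m=robot.camera_model('wrist');im=robot.snapshot('wrist')[:,:,::-1].copy()
cv2.circle(im,tuple(int(v) for v in proj(m,[.5268,.052,.154])[0]),3,(0,0,255),-1)
cv2.imwrite('pics/w3.png',im)"
```

```text
[-1.30e-03  1.00e-04  1.05e-01] [ 0.0003 -0.0009 -0.0007] 8.5 [0.526  0.0512 0.23  ] [ 0.4   0.22 -0.23 -0.   -1.12 -1.37] [-0.03 -1.41 -0.81]
```

View pics/w3.png

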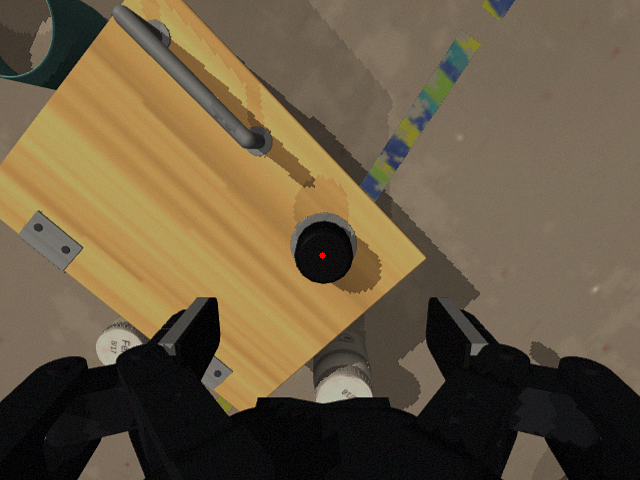

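The knob top is at (322,254), right at the projected centre. I descend and grip it.

Call:
jog_arm([
  [-0.001, 0, 0.03, 0, 0, 0, 0.1],
  [-0.001, 0, 0.06, 0, 0, 0, 0.1],
  [-0.001, 0, 0.085, 0, 0, 0, 0.1],
  [-0.001, 0, 0.097, 0, 0, 0, 0.1],
  [-0.001, 0, 0.104, 0, 0, 0, 0.1],
  [-0.001, 0, 0.104, 0, 0, 0, 0.1],
  [-0.001, 0, 0.104, 0, 0, 0, 0.1],
])

```text
t: 9.25
tool_pos: [0.5283, 0.0526, 0.1279]
tcp_rot: [0.001, -0.3, 0.954, -0.0]
ft_force: [0.5, 0.2, -0.0]
finger_gap: 0.901
grip_force: 0.0
```

Call:
jog_arm([
  [0, 0, 0, 0, 0, 0, 0.4],
  [0, 0, 0, 0, 0, 0, 0.5],
  [0, 0, 0, 0, 0, 0, 0.6],
  [0, 0, 0, 0, 0, 0, 0.7],
  [0, 0, 0, 0, 0, 0, 0.8],
  [0, 0, 0, 0, 0, 0, 1],
  [0, 0, 0, 0, 0, 0, 1],
  [0, 0, 0, 0, 0, 0, 1],
])

```text
t: 10.05
tool_pos: [0.5276, 0.053, 0.128]
tcp_rot: [0.001, -0.3, 0.954, 0.0]
ft_force: [-2.7, 1.1, 6.8]
finger_gap: 0.445
grip_force: 60.0
```

Call:
jog_arm([
  [0, 0, 0, 0, 0, -0.04, 1],
  [0, 0, 0, 0, 0, -0.08, 1],
  [0, 0, 0, 0, 0, -0.12, 1],
  [0, 0, 0, 0, 0, -0.16, 1],
  [0, 0, 0, 0, 0, -0.2, 1],
  [0, 0, 0, 0, 0, -0.24, 1],
  [0, 0, 0, 0, 0, -0.28, 1],
  [0, 0, 0, 0, 0, -0.32, 1],
  [0, 0, 0, 0, 0, -0.36, 1],
  [0, 0, 0, 0, 0, -0.4, 1],
])

```text
t: 11.05
tool_pos: [0.5278, 0.0528, 0.128]
tcp_rot: [0.001, -0.649, 0.761, -0.0]
ft_force: [-1.2, 2.6, 4.6]
finger_gap: 0.445
grip_force: 60.0
```

Call:
jog_arm([
  [0, 0, 0, 0, 0, -0.04, 1],
  [0, 0, 0, 0, 0, -0.08, 1],
  [0, 0, 0, 0, 0, -0.12, 1],
  [0, 0, 0, 0, 0, -0.16, 1],
  [0, 0, 0, 0, 0, -0.2, 1],
  [0, 0, 0, 0, 0, -0.24, 1],
  [0, 0, 0, 0, 0, -0.28, 1],
  [0, 0, 0, 0, 0, -0.3, 1],
  [0, 0, 0, 0, 0, -0.3, 1],
  [0, 0, 0, 0, 0, -0.3, 1],
])

```text
t: 12.05
tool_pos: [0.5279, 0.0528, 0.128]
tcp_rot: [-0.001, 0.844, -0.537, 0.001]
ft_force: [-1.6, 1.9, 6.3]
finger_gap: 0.445
grip_force: 60.1
```

```bash
python3 -c "
from h import *
o=robot.get_obs();print(o['moment'],o['ft_force'],o['joints'],(rot(o).as_matrix()[:,1]))"
```

```text
[0.33316362 0.6552247  0.09765829] [-1.6255269   1.92559022  6.29582449] [ 4.05849477e-01  3.26721440e-01 -3.67771828e-01  3.85178356e-04
 -8.74716961e-01  3.20239288e-02] [-0.90554952 -0.42423764 -0.00157577]
```

Call:
jog_arm([
  [0, 0, 0, 0, 0, 0, 0.4],
  [0, 0, 0, 0, 0, 0, 0.2],
  [0, 0, 0, 0, 0, 0, 0.1],
  [0, 0, 0, 0, 0, 0, 0.1],
  [0, 0, -0.03, 0, 0, 0, 0.1],
  [0, 0, -0.06, 0, 0, 0, 0.1],
  [0, 0, -0.09, 0, 0, 0, 0.1],
  [0, 0, -0.09, 0, 0, 0, 0.1],
  [0, 0, -0.09, 0, 0, 0, 0.1],
])

```text
t: 12.95
tool_pos: [0.5274, 0.0526, 0.2171]
tcp_rot: [-0.001, 0.844, -0.537, 0.0]
ft_force: [-0.1, 0.0, -0.1]
finger_gap: 0.9
grip_force: 0.0
```

```bash
python3 go.py .4838 -.0725 .218 169.6
```

```text
[ 0.0948  0.0925 -0.001 ] [-0.0005  0.0004  0.3096] 12.95 [0.5274 0.0526 0.2171] [ 0.41  0.23 -0.25 -0.   -1.09  0.03] [-0.15  0.02 -0.07]
```

Call:
jog_arm([
  [0.016, 0.0155, 0, 0, 0, 0.052, 0.4],
  [0.032, 0.031, 0, 0, 0, 0.104, 0.4],
  [0.048, 0.0465, 0, 0, 0, 0.156, 0.4],
  [0.064, 0.062, 0, 0, 0, 0.208, 0.4],
  [0.08, 0.0775, 0, 0, 0, 0.26, 0.4],
  [0.0945, 0.0925, 0, 0, 0, 0.31, 0.4],
  [0.0945, 0.0925, 0, 0, 0, 0.31, 0.4],
  [0.0945, 0.0925, 0, 0, 0, 0.31, 0.4],
])

```text
t: 13.75
tool_pos: [0.4833, -0.0725, 0.2158]
tcp_rot: [-0.001, -0.64, 0.768, 0.001]
ft_force: [0.4, 0.2, -0.3]
finger_gap: 0.6
grip_force: 0.0
```

```bash
python3 go.py .4838 -.0725 .1405 169.6; python3 -c "
from h import *
cv2.imwrite('pics/w4.png',robot.snapshot('wrist')[:,:,::-1])"
```

```text
[-0.0001 -0.0007  0.0753] [ 0.001  -0.0002 -0.0001] 13.75 [ 0.4833 -0.0725  0.2158] [ 0.18  0.17 -0.34 -0.   -1.07 -0.37] [ 0.44  0.22 -0.31]
```

View pics/w4.png

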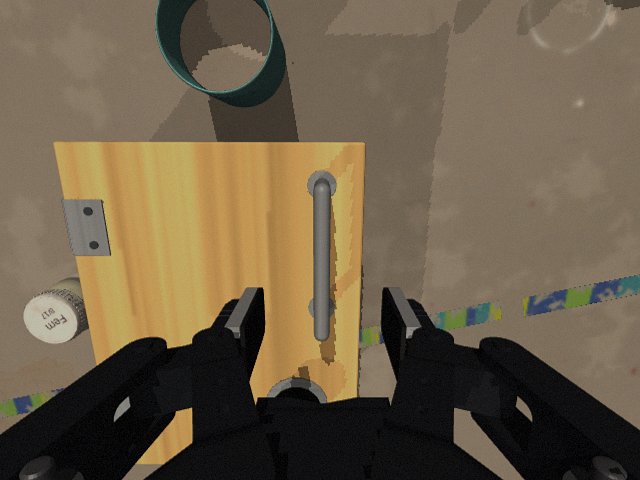

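The bar (x≈321) is centred between the fingers again and everything is in place. I go down and grip.

Call:
jog_arm([
  [0, 0, 0.03, 0, 0, 0, 0.4],
  [0, 0, 0.055, 0, 0, 0, 0.4],
  [0, 0, 0.068, 0, 0, 0, 0.4],
  [0, 0, 0.075, 0, 0, 0, 0.4],
  [0, 0, 0.075, 0, 0, 0, 0.4],
  [0, 0, 0.075, 0, 0, 0, 0.7],
  [0, 0, 0.075, 0, 0, 0, 1],
  [0, 0, 0.075, 0, 0, 0, 1],
  [0, 0, 0.075, 0, 0, 0, 1],
  [0, 0, 0.075, 0, 0, 0, 1],
])

```text
t: 14.8
tool_pos: [0.4841, -0.0722, 0.1427]
tcp_rot: [0.001, -0.64, 0.768, -0.0]
ft_force: [-2.3, 2.2, 6.5]
finger_gap: 0.094
grip_force: 58.6
```

Call:
jog_arm([
  [0, 0, 0, 0, 0, 0, 1],
  [0, 0, 0, 0, 0, 0, 1],
  [0, 0, -0.001, 0, 0, 0, 1],
  [0, 0, -0.002, 0, 0, 0, 1],
  [0, 0, -0.003, 0, 0, 0, 1],
  [0, 0, -0.004, 0, 0, 0, 1],
  [0, 0, -0.005, 0, 0, 0, 1],
  [0, 0, -0.005, 0, 0, 0, 1],
])

```text
t: 15.6
tool_pos: [0.4853, -0.0723, 0.1471]
tcp_rot: [0.001, -0.64, 0.768, -0.001]
ft_force: [4.8, -0.8, -4.9]
finger_gap: 0.09
grip_force: 58.4
```

Call:
jog_arm([
  [0, 0, -0.001, 0, 0, 0, 1],
  [0, 0, -0.002, 0, 0, 0, 1],
  [0, 0, -0.003, 0, 0, 0, 1],
  [0, 0, -0.003, 0, 0, 0, 1],
])

```text
t: 16.0
tool_pos: [0.4862, -0.0725, 0.1502]
tcp_rot: [0.002, -0.64, 0.768, -0.002]
ft_force: [7.4, -2.3, -5.2]
finger_gap: 0.09
grip_force: 58.3
```

The lid lifts freely now (8 mm at about −5 N). I work out the arc.

```bash
cat >arc.py <<'E'
from h import *
o=robot.get_obs();r=rot(o);a=np.radians(-10.4);ex=np.array([np.cos(a),np.sin(a),0])
c=np.array([.5683,-.0264,.110])+.1*ex
v=o['tool_pos']+[0,0,.019]-c;X,Z=v@ex,v[2];th0=np.arctan2(.0495,-.175)-np.arctan2(Z,X)
print("th",th0,"r",np.hypot(X,Z),o['ft_force'].round(1))
# absolute arc as TCP targets, relative to current measured pose
for k in range(1,31):
    t=th0+.037*k;p=np.arctan2(.0495,-.175)-t;q=c+.1819*(np.cos(p)*ex+np.sin(p)*np.array([0,0,1]))+[*(v@np.array([-ex[1],ex[0],0])*np.array([-ex[1],ex[0]])),-.019]
    d=r.inv().apply(q-o['tool_pos']);print(k,round(t,3),d.round(4).tolist())
E
python3 arc.py
```

```text
th 0.05537382398661661 r 0.18229230558709375 [ 7.4 -2.3 -5.2]
1 0.092 [-0.0, -0.0027, -0.0062]
2 0.129 [-0.0, -0.0053, -0.0124]
3 0.166 [-0.0, -0.0081, -0.0185]
4 0.203 [-0.0, -0.0111, -0.0245]
5 0.24 [-0.0, -0.0143, -0.0304]
6 0.277 [-0.0, -0.0178, -0.0362]
7 0.314 [-0.0, -0.0215, -0.0418]
8 0.351 [-0.0, -0.0253, -0.0473]
9 0.388 [-0.0, -0.0294, -0.0527]
10 0.425 [-0.0, -0.0337, -0.0579]
11 0.462 [-0.0, -0.0382, -0.0629]
12 0.499 [-0.0, -0.0428, -0.0678]
13 0.536 [-0.0, -0.0476, -0.0725]
14 0.573 [-0.0, -0.0526, -0.077]
15 0.61 [-0.0, -0.0578, -0.0813]
16 0.647 [-0.0, -0.0631, -0.0855]
17 0.684 [-0.0, -0.0685, -0.0894]
18 0.721 [-0.0001, -0.0741, -0.0931]
19 0.758 [-0.0001, -0.0799, -0.0967]
20 0.795 [-0.0001, -0.0857, -0.1]
21 0.832 [-0.0001, -0.0917, -0.103]
22 0.869 [-0.0001, -0.0978, -0.1059]
23 0.906 [-0.0001, -0.104, -0.1085]
24 0.943 [-0.0001, -0.1103, -0.1109]
25 0.98 [-0.0001, -0.1167, -0.1131]
26 1.017 [-0.0001, -0.1231, -0.115]
27 1.054 [-0.0001, -0.1296, -0.1167]
28 1.091 [-0.0001, -0.1362, -0.1182]
29 1.128 [-0.0001, -0.1428, -0.1194]
30 1.165 [-0.0001, -0.1495, -0.1204]
```

Call:
jog_arm([
  [0, -0.004, -0.006, 0, 0, 0, 1],
  [0, -0.007, -0.0125, 0, 0, 0, 1],
  [0, -0.01, -0.0185, 0, 0, 0, 1],
  [0, -0.013, -0.0245, 0, 0, 0, 1],
  [0, -0.016, -0.0305, 0, 0, 0, 1],
  [0, -0.0195, -0.036, 0, 0, 0, 1],
  [0, -0.023, -0.042, 0, 0, 0, 1],
  [0, -0.027, -0.0475, 0, 0, 0, 1],
  [0, -0.031, -0.0525, 0, 0, 0, 1],
  [0, -0.031, -0.0525, 0, 0, 0, 1],
])

```text
t: 17.0
tool_pos: [0.5125, -0.0776, 0.2032]
tcp_rot: [-0.001, -0.64, 0.769, 0.002]
ft_force: [-5.3, 7.0, 1.4]
finger_gap: 0.091
grip_force: 58.6
```

```bash
python3 arc.py | head -22
```

```text
th 0.38085746395260545 r 0.18386044814896052 [-5.3  7.   1.4]
1 0.418 [-0.0, -0.0057, -0.0041]
2 0.455 [-0.0, -0.0101, -0.0092]
3 0.492 [-0.0, -0.0147, -0.0141]
4 0.529 [-0.0, -0.0194, -0.0189]
5 0.566 [-0.0, -0.0243, -0.0235]
6 0.603 [-0.0, -0.0294, -0.0279]
7 0.64 [-0.0, -0.0347, -0.0322]
8 0.677 [-0.0, -0.04, -0.0362]
9 0.714 [-0.0, -0.0456, -0.04]
10 0.751 [-0.0, -0.0513, -0.0436]
11 0.788 [-0.0, -0.0571, -0.047]
12 0.825 [-0.0, -0.063, -0.0502]
13 0.862 [-0.0, -0.069, -0.0532]
14 0.899 [-0.0, -0.0752, -0.0559]
15 0.936 [-0.0001, -0.0814, -0.0584]
16 0.973 [-0.0001, -0.0878, -0.0607]
17 1.01 [-0.0001, -0.0942, -0.0627]
18 1.047 [-0.0001, -0.1007, -0.0645]
19 1.084 [-0.0001, -0.1072, -0.0661]
20 1.121 [-0.0001, -0.1138, -0.0674]
21 1.158 [-0.0001, -0.1204, -0.0685]
```

Call:
jog_arm([
  [-0.001, -0.0045, -0.005, 0, 0, 0, 1],
  [-0.001, -0.009, -0.01, 0, 0, 0, 1],
  [-0.001, -0.0135, -0.015, 0, 0, 0, 1],
  [-0.001, -0.0185, -0.0195, 0, 0, 0, 1],
  [-0.001, -0.0235, -0.024, 0, 0, 0, 1],
  [-0.001, -0.0285, -0.0285, 0, 0, 0, 1],
  [-0.001, -0.034, -0.033, 0, 0, 0, 1],
  [-0.001, -0.0395, -0.037, 0, 0, 0, 1],
  [-0.001, -0.045, -0.0405, 0, 0, 0, 1],
  [-0.001, -0.045, -0.0405, 0, 0, 0, 1],
])

```text
t: 18.0
tool_pos: [0.5559, -0.0857, 0.2466]
tcp_rot: [-0.003, -0.64, 0.768, 0.001]
ft_force: [-12.9, 5.5, 12.3]
finger_gap: 0.094
grip_force: 59.1
```

```bash
python3 arc.py | head -14
```

```text
th 0.7170287501019676 r 0.18582321437088345 [-12.9   5.5  12.3]
1 0.754 [0.0, -0.0078, -0.0003]
2 0.791 [0.0, -0.0137, -0.0037]
3 0.828 [0.0, -0.0196, -0.0069]
4 0.865 [0.0, -0.0256, -0.0098]
5 0.902 [0.0, -0.0318, -0.0126]
6 0.939 [0.0, -0.0381, -0.0151]
7 0.976 [0.0, -0.0444, -0.0173]
8 1.013 [0.0001, -0.0508, -0.0193]
9 1.05 [0.0001, -0.0573, -0.0211]
10 1.087 [0.0001, -0.0638, -0.0227]
11 1.124 [0.0001, -0.0704, -0.024]
12 1.161 [0.0001, -0.0771, -0.025]
13 1.198 [0.0001, -0.0838, -0.0258]
```

Call:
jog_arm([
  [-0.001, 0.001, -0.0015, 0, 0, 0, 1],
  [-0.001, -0.005, -0.005, 0, 0, 0, 1],
  [-0.001, -0.0105, -0.0085, 0, 0, 0, 1],
  [-0.001, -0.016, -0.0115, 0, 0, 0, 1],
  [-0.001, -0.022, -0.0145, 0, 0, 0, 1],
  [-0.001, -0.022, -0.0145, 0, 0, 0, 1],
])

```text
t: 18.6
tool_pos: [0.5794, -0.09, 0.2612]
tcp_rot: [-0.002, -0.64, 0.768, -0.001]
ft_force: [-7.5, -0.3, 9.1]
finger_gap: 0.09
grip_force: 59.0
```

```bash
python3 arc.py | head -12;python3 -c "
from h import *
a=robot.snapshot('scene')[180:340,200:400,::-1];b=robot.snapshot('wrist')[:,:,::-1]
cv2.imwrite('pics/v5.png',np.hstack([cv2.resize(a,(400,320)),cv2.resize(b,(400,320))]))"
```

```text
th 0.8672264947098753 r 0.1870937560249597 [-7.5 -0.3  9.1]
1 0.904 [-0.0, -0.0083, 0.002]
2 0.941 [-0.0, -0.0146, -0.0004]
3 0.978 [0.0, -0.021, -0.0026]
4 1.015 [0.0, -0.0274, -0.0046]
5 1.052 [0.0, -0.0339, -0.0064]
6 1.089 [0.0, -0.0404, -0.0079]
7 1.126 [0.0, -0.0471, -0.0091]
8 1.163 [0.0, -0.0537, -0.0101]
9 1.2 [0.0, -0.0604, -0.0109]
10 1.237 [0.0, -0.0671, -0.0114]
11 1.274 [0.0, -0.0738, -0.0117]
```

View pics/v5.png

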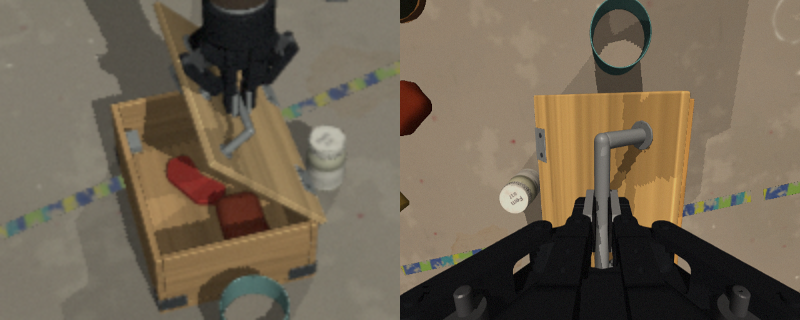

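The lid is at about 50°, the bar is held and the jar is undisturbed. I continue to about 64°.

Call:
jog_arm([
  [0, -0.007, -0.004, 0, 0, 0, 1],
  [0, -0.013, -0.0065, 0, 0, 0, 1],
  [0, -0.0195, -0.0085, 0, 0, 0, 1],
  [0, -0.0255, -0.0105, 0, 0, 0, 1],
  [0, -0.032, -0.0125, 0, 0, 0, 1],
  [0, -0.0385, -0.014, 0, 0, 0, 1],
  [0, -0.045, -0.015, 0, 0, 0, 1],
  [0, -0.045, -0.015, 0, 0, 0, 1],
  [0, -0.045, -0.015, 0, 0, 0, 1],
  [0, -0.045, -0.015, 0, 0, 0, 1],
])

```text
t: 19.7
tool_pos: [0.625, -0.0985, 0.2764]
tcp_rot: [-0.0, -0.64, 0.768, -0.003]
ft_force: [-1.9, -1.2, 4.8]
finger_gap: 0.087
grip_force: 61.0
```

```bash
python3 arc.py | head -1;python3 -c "
from h import *
a=robot.snapshot('scene')[180:380,200:400,::-1];b=robot.snapshot('top')[180:340,220:460,::-1]
cv2.imwrite('pics/v6.png',np.hstack([cv2.resize(a,(320,320)),cv2.resize(b,(480,320))]))
print(robot.get_obs()['qvel'].round(3))"
```

```text
th 1.128279046400975 r 0.18804439998344036 [-1.9 -1.2  4.8]
[ 0.     0.001 -0.     0.     0.001  0.001]
```

View pics/v6.png

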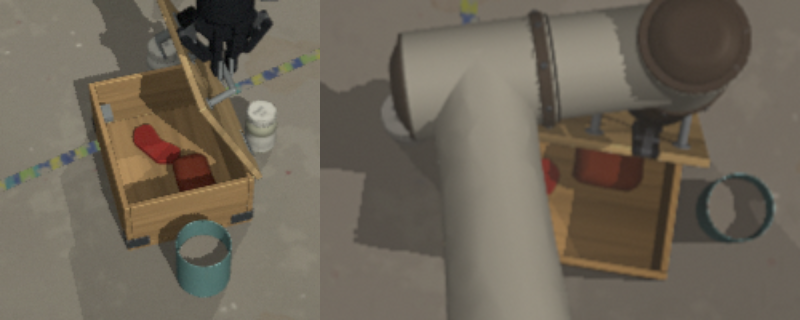

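The lid stands at about 64° with the bar held. Jar, tub and cup look to be where they were, and the arm is still, so I hand in.

```bash
python3 -c "
from rig import robot
print(robot.hand_in())"
```

```text
the job is handed in; nothing more can be done
None
```

The latch was caught: a light tug, about 15 N at most, pulled back, so I eased off and turned the knob about 1.4 rad counter-clockwise. I then lifted the lid to about 64° and handed in still holding it, at about 20 s; the jars and cup look undisturbed.

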